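# Release a ball into a tray and hold it level over the reader

### The job

Pull the red knob of the ball feeder all the way out so that the steel ball rolls into the pocket of the blue tray docked in front of it, then push the knob fully home again. Lift the tray by its upright white handle and, keeping it level so that the ball stays in its pocket, carry it to the black upward-looking reader and finish while still holding it there, still and level, with the pocket centred over the window and the underside of the tray about 5 cm above it. Do not touch the ball yourself, and leave everything else standing on the worktop where it is.

Things in the scene. Friction and masses are not known exactly. Their poses are not given: they have to be found in the camera images.
- feeder: fixed ball feeder on a grey base: open metal chute sloping 12 degrees down to the docked tray, with slide gate. Origin on the worktop under the docked tray's pocket; +x up the chute, away from the tray's handle; +y towards the red knob. Chute: x 20 to 155 mm, y -18 to 18, up to 70 mm high. Slide guide: x 67 to 93, y 18 to 32, 68 mm high. Tumbler weight: y -85 to -20, up to 80 mm high. Two 9 mm high rails flank the tray's front.
- knob_grip (a point): centre of the red knob's grip: level cylinder, 21 mm diameter, 24 mm long, axis along the feeder's y; flange of 30 mm diameter 12 to 18 mm outward of this point, 8 mm stem inward. Shut, it lies at feeder x 80, y 68 mm, 56 mm above the worktop, 36 mm clear of the slide guide. It moves along the feeder's +y when pulled out. Axes as the feeder's.
- gate_knob (a joint): travel of knob and gate in m: 0 = home, gate shut; 0.032 = fully out, chute open. A tumbler weight keeps it at either end: about 4 N to leave an end; past the middle it is drawn to the other end. Shut, the gate holds the ball back; the ball passes once the knob is about 0.022 out, then rolls into the pocket in about 1 s. Out means over 0.028, home under 0.003.
- ball: loose dark steel ball, 24 mm in diameter, 55 g; origin at its centre. It starts in the chute, behind the gate.
- ball_tray: loose blue tray, 0.11 to 0.18 kg, on the worktop between the feeder's rails, nothing above it. Plate 107 x 54 x 8 mm, x -85 to 22; origin at the underside under the centre of the round pocket. Pocket: 40 mm inside diameter, floor 8 mm and rim 14 mm above the underside; stop plate 25 mm high at x = -24.5 mm. Docked, its axes match the feeder's and its +x end is 1 to 3 mm from the chute.
- handle (a point): grasp point of the tray's upright handle: flat white bar, 10 mm thick along the tray's y, 34 mm wide along its x, top 72 mm above the tray's underside. This point is 54 mm above the underside (18 mm below the bar's top) and 53 mm from the pocket's centre towards the tray's -x. Axes as the tray's.
- pocket (a point): the point on the pocket's axis, 20 mm above the tray's underside, where the centre of a ball in the middle of the pocket is; a ball in the pocket stays within 8 mm of it. Axes as the tray's.
- window (a point): centre of the round green glass window on top of the reader, 50 mm above the worktop. z up.
- reader: fixed black round reader, 68 mm in diameter, 50 mm high, with a foot 86 mm in diameter; origin on the worktop, on its axis.
- bench_timer: bystander: white bench timer lying flat, 62 x 62 x 16 mm; origin under its centre.
- petri_dish: bystander: closed petri dish, 60 mm in diameter, 14 mm high; origin under its centre.
- measuring_cup: bystander: translucent measuring cup upside down, 70 mm in diameter, 96 mm high; origin under its centre.
- white_bottle: bystander: white bottle with white cap, 42 mm in diameter, 71 mm high; origin under its centre.
- blue_cap: bystander: blue screw cap, 36 mm in diameter, 23 mm high; origin under its centre.
- black_marker: bystander: black and white felt marker lying along its y, 125 x 12 x 15 mm; origin under its centre.
Things that resemble listed ones, but are neither listed nor needed, are in the scene too. Of the things like the ball_tray, leave any that is purple; of the rest the larger one is meant.

How it is judged:
On the way, in this order (a step that is already met when the one before it is completed fails the run):
1. the knob is pulled all the way out (value of joint gate_knob above 0.028 m), for 0.1 s.
2. the ball lies in the tray's pocket and the knob is fully home (distance between ball and pocket below 0.014 m and value of joint gate_knob below 0.003 m), for 0.2 s.
3. the tray is lifted with the ball in its pocket (distance between ball and pocket below 0.014 m and height (world z) of ball_tray above 0.05 m), for 0.2 s.
At the end, for the whole second after the job is handed in: The gripper holds the tray still (under 0.03 m/s), tilted less than 0.12 rad, touching neither the reader nor the feeder, with the pocket's centre within 25 mm of the window's axis and the tray's underside 20 to 80 mm above the window; the ball is in the pocket and the knob is home (under 0.003) (all of step 2 and horizontal distance between pocket and window below 0.025 m and height (world z) of ball_tray between 0.07 and 0.13 m and angle between ball_tray's own z axis and vertical below 0.12 rad and linear speed of ball_tray below 0.03 m/s and contact force between the fingers and ball_tray above 1 N and contact force between ball_tray and reader below 0.05 N and contact force between ball_tray and feeder below 0.05 N); the arm keeps its last pose, push and grip.
It fails at once if the ball falls to the worktop (height (world z) of ball below 0.016 m).
It fails at once if the fingers touch the ball (contact force between the fingers and ball above 0.3 N).
It fails at once if the tray is tipped by more than 0.5 rad (angle between ball_tray's own z axis and vertical above 0.5 rad).
It fails at once if a bystander is moved by more than 3 cm (distance of any of bench_timer, petri_dish, measuring_cup, white_bottle, blue_cap, black_marker from where it was at the start of the episode above 0.03 m).
It also fails if it takes over 53 s, if anything falls off the work surface, if the arm or the gripper's body presses on something with over 40 N, if the wrist force passes 120 N, or if a joint passes its speed limit or range.

### The arm

A 6-joint arm with a two-finger parallel gripper is mounted at the origin on the work surface; the furniture and walls round the work are solid. World frame = base frame: x ahead of the robot, y to its left, z up, the work surface at z = 0. Lengths are in m, angles in rad, forces in N, time in s.
With the tool pointing down it reaches from about 0.35 to 0.775 m from the base axis. Payload 7.3 kg.
Tool frame: the origin (TCP) lies at the very end of the fingers, on their centre line; the grasp point (between the pads) lies 19 mm behind it; z points along the fingers, y is the line along which they close (so a half turn about z gives the same grasp; the last joint's range is limited). The gripper opens to 92 mm and grips with 3 to 60 N. Pads are 19 mm wide; open, the fingers measure 130 mm over their backs; the gripper's body (75 mm by 190 mm) begins 47 mm behind the grasp point.
Start: joints at [-1.388, 0.342, 1.524, -0, 1.275, -0.146], TCP at [0.17, -0.497, 0.193] pointing down, gripper open.
Joint ranges: [-2.53, 2.53], [-0.77, 2.02], [0.04, 2.7], [-1, 4.14], [0.28, 2.66], [-3.11, 3.11]. Speed limits (rad/s): [2.57, 2.57, 3.14, 3.14, 3.14, 3.14].

### API

Orientations are given as [roll, pitch, yaw] about the fixed x, y, z axes, in that order (R = Rz(yaw) Ry(pitch) Rx(roll)).
In Python, from cell import robot, read_camera, get_calibration gives the robot as it stands. The module is installed in compiled form; this text tells all that it offers.
- The arm moves only by the tool send_rows, never from a script. Its argument "plan" is a list of rows, each a list of 2 entries, a list of its own where there are three numbers: the shift along the tool's x, y, z as a fraction of full scale, then the turn, a rotation vector about the tool's x, y, z as a fraction of full scale. A call has exactly 10 rows; each row shifts and turns the commanded pose from where the row before left it, along the tool's axes as they then stand; what a row does not reach is not made up. Full scale, the value 1, is 0.025 m for a shift and 90 degrees for a turn. A row lasts 1/8 s, in which the tool goes at most 62.5 mm and 10.7 degrees, less where a joint would pass 70% of its speed; a pose out of reach is approached as far as the arm can. A call with a number of a shift or a turn outside -1 to 1 is refused whole. A call with a gripper value outside its range is refused whole. "gripper" is the opening, from -1 (shut) to 1 (fully open), so that 0 is half open, set as the call begins (left out, the last holds). The fingers move at their own pace and stop on an object; "force" is the grip in N (left out, the last holds). Time passes only in rows, so rows that do not move let the fingers close, or fill a call up. It gives the time, the measured TCP pose, the force, the opening and the grip force at its end, in the units of the state.
- robot.observe(): the state, without advancing time (a new reading comes with each control period).
- read_camera(name): name is "scene" or "side" or "wrist"; returns (picture, depth): 384x512x3 uint8, blue, green, red; 384x512 float32, m along the optical axis (not along the pixel's ray), 0 where there is no reading.
- get_calibration(name): a dict with "intrinsics" (3x3 intrinsics, pixels), "rvec" (rotation vector, rad) and "tvec" (3), from world to camera coordinates, as OpenCV has them. Camera axes: x right, y down, z forward; pixel columns grow to the right and rows downward; lengths in m; the calibration is good to about 2 mm. A picture is of the moment at which its call begins: read the wrist's pose just before it. get_calibration takes no time and is no camera call; for the wrist camera it gives the pose at the moment of the call.
- robot.hand_in(): hands the job in; it is judged then, once.
The state is a dict: "time": time; "qpos": joint angles; "qvel": joint speeds; "joint_efforts": joint torques, N m; "tool_pos": TCP position; "tool_rot": TCP orientation; "contact_force": force on the tool from outside, world axes, zero at the start; "torque": the same for the moment, N m; "opening": finger opening in m; "grip_force": force on a finger pad.
Only numpy, scipy, OpenCV 4.12 (cv2) and the standard library are available. Lean on these libraries where they do the work, as an engineer would, in place of code of your own. Each camera call takes 0.05 s, during which the arm holds its last target. There are 200 camera calls.

## Working session

There is one attempt and no reset: what is moved stays moved. The work goes in short steps, Python scripts to look and compute and a tool call to move; the robot and the scene stay as the last step left them, time stands still between calls to the robot, and variables do not carry over. Pictures are saved under pics/ and viewed, at most 10 in all, crops included, and the job is handed in when it is done.

Besides the shell and the picture viewer there is one more tool, called after "Request:" as name(argument=value, ...) on one line, values as JSON. send_rows: Moves the arm, as the interface text tells. Shift numbers are shares of 0.025 m and turn numbers shares of 90 degrees, none past 1 either way. Its arguments: {"type":"object","properties":{"plan":{"type":"array"},"gripper":{"type":"number"},"force":{"type":"number"}},"required":["plan"]}

```bash
mkdir -p pics; cat > h.py <<'E'
import numpy as np, cv2
from cell import robot, read_camera, get_calibration
def cal(n):
    c=get_calibration(n); return np.array(c["intrinsics"]),cv2.Rodrigues(np.array(c["rvec"],float))[0],np.array(c["tvec"],float).ravel()
def cloud(d,n,c=None):
    K,R,t=c or cal(n); v,u=np.mgrid[:d.shape[0],:d.shape[1]]
    p=np.stack([(u-K[0,2])/K[0,0]*d,(v-K[1,2])/K[1,1]*d,d],-1)
    return (p-t)@R
E
python3 - <<'E'
from h import *
for n in("scene","side"):
    im,d=read_camera(n); np.savez(n+"0.npz",im=im,d=d); cv2.imwrite(f"pics/{n}0.png",cv2.resize(im,(800,600),interpolation=cv2.INTER_CUBIC))
    K,R,t=cal(n); print(n,K[0,0],-R.T@t,R[2])
s=robot.observe();print({k:np.round(s[k],3) for k in s})
E
```

```text
scene 451.77230150439567 [-0.5515882  -0.60387157  1.12559048] [ 0.62816042  0.44221693 -0.64020206]
side 437.22465525118344 [ 0.26669458 -1.24116815  1.05942404] [ 0.11748854  0.80596656 -0.58018475]
{'time': np.float64(0.1), 'qpos': array([-1.388,  0.343,  1.525, -0.   ,  1.275, -0.146]), 'qvel': array([ 0.002, -0.002, -0.002,  0.002, -0.001,  0.   ]), 'joint_efforts': array([ 2.0000e-03, -4.3200e+01, -2.4469e+01,  7.2000e-02,  5.3000e-02,
       -0.0000e+00]), 'tool_pos': array([ 0.169, -0.496,  0.192]), 'tool_rot': array([-3.14 , -0.   ,  0.329]), 'contact_force': array([ 0.04 , -0.59 ,  0.415]), 'torque': array([ 0.01 ,  0.015, -0.029]), 'grip_force': np.float64(0.0), 'opening': np.float64(0.092)}
```

View pics/scene0.png

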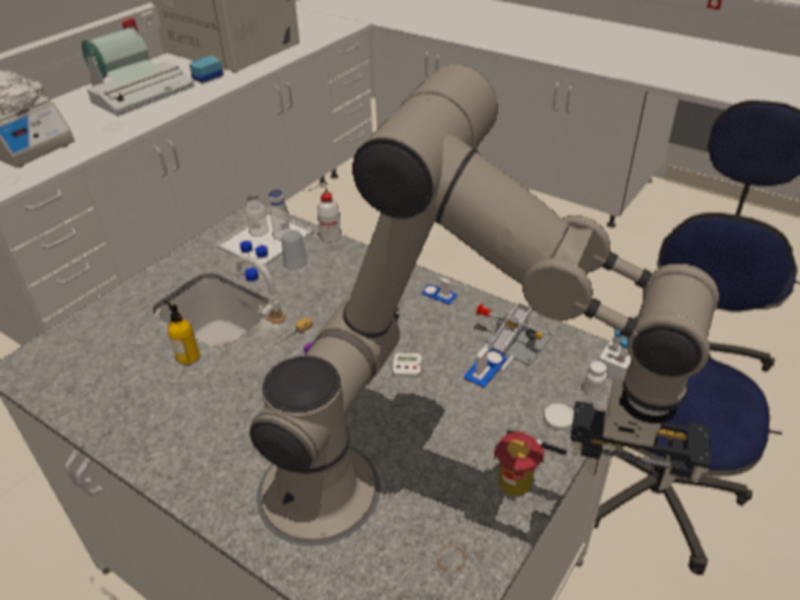

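View pics/side0.png

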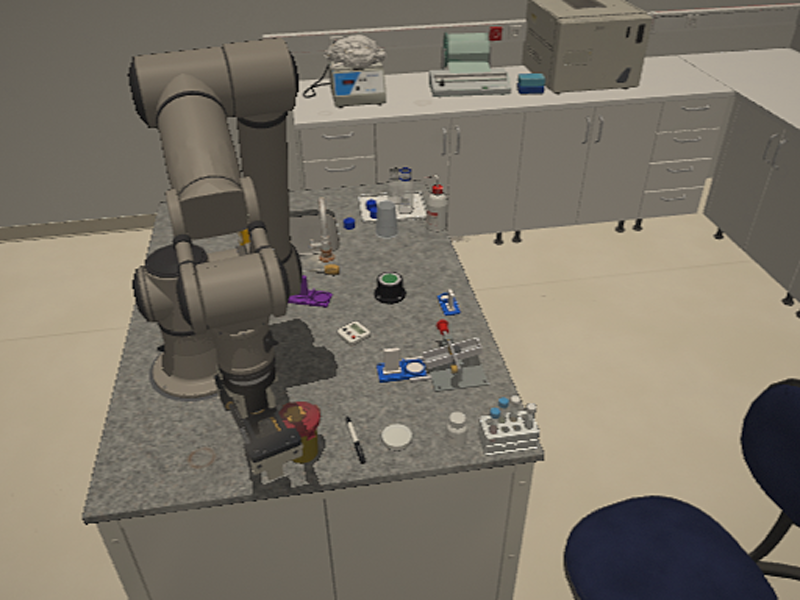

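The scene view shows the docked blue tray at (488,367), the red knob at (484,310) and a small decoy tray at (438,292). The side view shows the reader at (390,287), the tray at (402,370), the knob at (443,326) and the purple decoy at (312,297).

```bash
python3 - <<'E'
from h import *
for n in("scene","side"):
    z=np.load(n+"0.npz"); im,d=z["im"],z["d"]; P=cloud(d,n); hsv=cv2.cvtColor(im,cv2.COLOR_BGR2HSV)
    for name,lo,hi in(("blue",(100,150,60),(125,255,255)),("red",(0,150,70),(8,255,255)),("green",(45,80,40),(85,255,255)),("purple",(126,80,50),(150,255,255))):
        m=cv2.inRange(hsv,lo,hi)
        N,L,S,C=cv2.connectedComponentsWithStats(m)
        for i in range(1,N):
            q=P[(L==i)&(d>0)]
            if S[i,4]<15 or len(q)<5: continue
            md=np.median(q,0)
            if not(-.1<md[2]<.15 and 0<md[0]<1 and abs(md[1])<.7):continue
            print(n,name,S[i,4],C[i].round(),"med",md.round(3),"lo",np.percentile(q,3,axis=0).round(3),"hi",np.percentile(q,97,axis=0).round(3))
            if name=="blue" and S[i,4]>100:
                t=q[(q[:,2]>.004)&(q[:,2]<.018)][:,:2].astype(np.float32)
                print("   rect",cv2.minAreaRect(t))
            if name=="green":
                K,R,tt=cal(n);o=-R.T@tt;r=R.T@np.linalg.inv(K)@np.array([*C[i],1]);print("   ray z.05",o+r*(.05-o[2])/r[2])
    # overlay: height histogram
E
python3 - <<'E'
import numpy as np,cv2
for n,(x0,y0,w,h) in {"side":(220,160,140,140),"scene":(240,170,180,120)}.items():
    im=np.load(f"{n}0.npz")["im"][y0:y0+h,x0:x0+w]
    cv2.imwrite(f"pics/{n}0c.png",cv2.resize(im,None,fx=4.2,fy=4.2,interpolation=cv2.INTER_CUBIC))
E
```

```text
scene blue 30 [157. 157.] med [0.477 0.658 0.022] lo [0.469 0.648 0.013] hi [0.491 0.671 0.028]
scene blue 31 [167. 161.] med [0.484 0.606 0.02 ] lo [0.473 0.594 0.012] hi [0.501 0.623 0.027]
scene blue 43 [161. 175.] med [0.4   0.561 0.018] lo [0.386 0.549 0.007] hi [0.414 0.576 0.024]
scene blue 34 [283. 190.] med [0.601 0.106 0.005] lo [0.589 0.084 0.   ] hi [0.627 0.134 0.01 ]
scene blue 130 [310. 239.] med [ 0.427 -0.119  0.006] lo [ 0.398 -0.129  0.   ] hi [ 0.485 -0.08   0.015]
   rect ((0.4482065737247467, -0.1042756736278534), (0.10426870733499527, 0.05230597406625748), 1.319797396659851)
scene red 27 [209. 126.] med [0.657 0.513 0.132] lo [0.646 0.498 0.123] hi [0.673 0.523 0.138]
scene red 40 [308. 198.] med [ 0.557 -0.028  0.061] lo [ 0.55  -0.046  0.053] hi [ 0.57  -0.019  0.067]
scene red 49 [331. 286.] med [ 0.219 -0.296  0.103] lo [ 0.192 -0.32   0.1  ] hi [ 0.24  -0.276  0.106]
scene red 115 [328. 300.] med [ 0.181 -0.307  0.092] lo [ 0.174 -0.332  0.055] hi [ 0.196 -0.267  0.102]
scene purple 19 [197. 221.] med [0.235 0.221 0.068] lo [ 0.227  0.215 -0.004] hi [0.298
[... 259 characters left out ...]
[0.593 0.085 0.001] hi [0.631 0.167 0.017]
side blue 181 [255. 238.] med [ 0.452 -0.119  0.009] lo [ 0.401 -0.131  0.003] hi [ 0.5   -0.08   0.025]
   rect ((0.4506172835826874, -0.10152935981750488), (0.06559829413890839, 0.10293473303318024), 88.9124755859375)
side red 24 [279. 121.] med [0.661 0.509 0.134] lo [0.651 0.499 0.122] hi [0.677 0.525 0.14 ]
side red 44 [283. 208.] med [ 0.561 -0.032  0.065] lo [ 0.554 -0.048  0.057] hi [ 0.573 -0.016  0.071]
side green 38 [249. 178.] med [0.473 0.198 0.052] lo [0.457 0.185 0.048] hi [0.488 0.216 0.056]
   ray z.05 [0.47307025 0.20131164 0.05      ]
side purple 253 [198. 189.] med [0.263 0.209 0.011] lo [0.216 0.176 0.002] hi [0.312 0.228 0.065]
```

View pics/side0c.png

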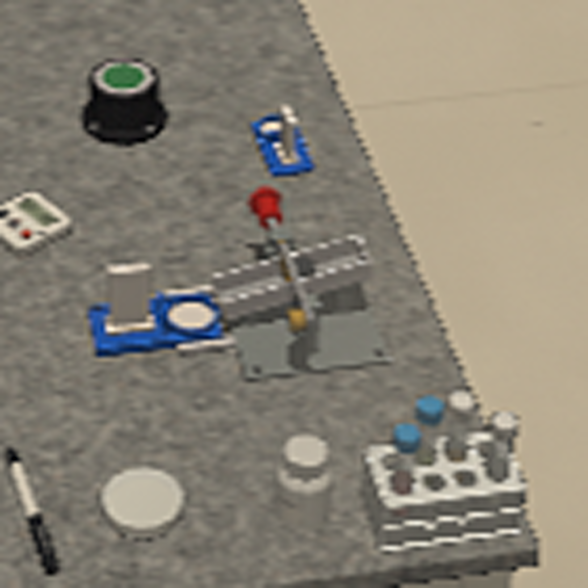

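Request:
send_rows(plan=[[[1, -0.66, -0.13], [0, 0, 0]], [[1, -0.66, -0.13], [0, 0, 0]], [[1, -0.66, -0.13], [0, 0, 0]], [[1, -0.66, -0.13], [0, 0, 0]], [[1, -0.66, -0.13], [0, 0, 0]], [[1, -0.66, -0.13], [0, 0, 0]], [[1, -0.66, -0.13], [0, 0, 0]], [[1, -0.66, -0.13], [0, 0, 0]], [[1, -0.66, -0.13], [0, 0, 0]], [[1, -0.66, -0.13], [0, 0, 0]]])

```text
time: 1.35
tool_pos: [0.3533, -0.259, 0.2252]
tool_rot: [-3.141, 0.0, 0.329]
contact_force: [0.5, -0.8, -0.7]
opening: 0.0916
grip_force: 0.0
```

Request:
send_rows(plan=[[[1, -0.66, -0.13], [0, 0, 0]], [[1, -0.66, -0.13], [0, 0, 0]], [[1, -0.66, -0.13], [0, 0, 0]], [[1, -0.66, -0.13], [0, 0, 0]], [[1, -0.66, -0.13], [0, 0, 0]], [[1, -0.66, -0.13], [0, 0, 0]], [[1, -0.66, -0.13], [0, 0, 0]], [[1, -0.66, -0.13], [0, 0, 0]], [[0, 0, 0], [0, 0, -0.11]], [[0, 0, 0], [0, 0, -0.11]]])

```text
time: 2.6
tool_pos: [0.4994, -0.0699, 0.2508]
tool_rot: [-3.141, 0.001, 0.681]
contact_force: [-0.0, 0.0, 0.2]
opening: 0.0914
grip_force: 0.0
```

Request:
send_rows(plan=[[[0, 0, 0], [0, 0, -0.11]], [[0, 0, 0], [0, 0, -0.11]], [[0, 0, 0], [0, 0, -0.11]], [[0, 0, 0], [0, 0, -0.11]], [[0, 0, 0], [0, 0, -0.11]], [[0, 0, 0], [0, 0, 0]], [[0, 0, 0], [0, 0, 0]], [[0, 0, 0], [0, 0, 0]], [[0, 0, 0], [0, 0, 0]], [[0, 0, 0], [0, 0, 0]]])

```text
time: 3.85
tool_pos: [0.4995, -0.0705, 0.2513]
tool_rot: [3.142, 0.0, 1.538]
contact_force: [-0.0, -0.4, 0.6]
opening: 0.0919
grip_force: 0.0
```

```bash
python3 - <<'E'
from h import *
s=robot.observe();print(s["time"],s["tool_pos"],s["tool_rot"])
c=cal("wrist");im,d=read_camera("wrist");np.savez("w0.npz",im=im,d=d,K=c[0],R=c[1],t=c[2])
print(-c[1].T@c[2],c[1][2],d.min(),d.max())
cv2.imwrite("pics/w0.png",im)
E
```

```text
3.85 [ 0.49954809 -0.07045585  0.25131204] [3.14157336e+00 8.49490099e-05 1.53788757e+00]
[0.50027506 0.0057359  0.44315488] [-0.00892529 -0.28030932 -0.95986823] 0.0 1.3888934
```

View pics/w0.png

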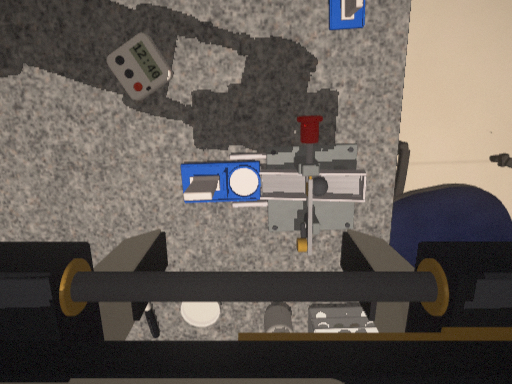

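The wrist view shows the tray at (182–262, 162–202), the pocket at (244,182), the handle top at about (198,196) and the red knob at (310,128). The ball waits at (320,186).

```bash
python3 - <<'E'
from h import *
z=np.load("w0.npz");im,d=z["im"],z["d"];c=(z["K"],z["R"],z["t"]);K,R,t=c;P=cloud(d,"",c);o=-R.T@t
def ray(u,v,h):
    r=R.T@np.linalg.inv(K)@np.array([u,v,1.]);return (o+r*(h-o[2])/r[2])[:2]
hsv=cv2.cvtColor(im,cv2.COLOR_BGR2HSV)
def comp(lo,hi,box):
    m=cv2.inRange(hsv,lo,hi);k=np.zeros_like(m);x0,y0,x1,y1=box;k[y0:y1,x0:x1]=m[y0:y1,x0:x1];return k
b=comp((100,150,60),(125,255,255),(170,150,275,210))
q=P[(b>0)&(d>0)];q=q[(q[:,2]<.02)]
print("blue z",np.median(q[:,2]))
v,u=np.nonzero(b);pts=np.array([ray(a,e,.008) for a,e in zip(u,v)],np.float32);print("blue rect",cv2.minAreaRect(pts))
w=comp((0,0,190),(180,60,255),(225,160,265,205));v,u=np.nonzero(w)
pts=np.array([ray(a,e,.014) for a,e in zip(u,v)],np.float32);print("pocket circ",cv2.minEnclosingCircle(pts),pts.mean(0),len(u))
w=comp((0,0,190),(180,80,255),(178,160,222,203));N,L,S,C=cv2.connectedComponentsWithStats(w);
for i in range(1,N):
    if S[i,4]>20:
        v,u=np.nonzero(L==i);pts=np.array([ray(a,e,.072) for a,e in zip(u,v)],np.float32);print("handle?",S[i],np.median(P[(L==i)],0),cv2.minAreaRect(pts))
r=comp((0,120,50),(10,255,255),(290,105,330,150));v,u=np.nonzero(r)
pts=np.array([ray(a,e,.06) for a,e in zip(u,v)],np.float32);print("knob",cv2.minAreaRect(pts),np.median(P[r>0],0))
E
```

```text
blue z 0.008254394134074687
blue rect ((0.4523232579231262, -0.10305890440940857), (0.10616191476583481, 0.05453865975141525), 0.35118457674980164)
pocket circ ((0.4895636737346649, -0.11140010505914688), 0.030936896800994873) [ 0.48450434 -0.10398538] 684
handle? [216 180   4  11  22] [ 0.44841037 -0.10861814  0.01267772] ((0.45510947704315186, -0.09045357257127762), (0.012090884149074554, 0.0035084045957773924), 86.43639373779297)
handle? [184 193  28   7 182] [ 0.42958567 -0.10301041  0.07149731] ((0.43068480491638184, -0.10302796214818954), (0.007372589781880379, 0.03197524696588516), 88.12006378173828)
knob ((0.5634946823120117, -0.031129835173487663), (0.02841932326555252, 0.03140057623386383), 1.6166868209838867) [ 0.56194753 -0.02914515  0.06507769]
```

Request:
send_rows(plan=[[[0, 0, 0.5], [0, 0, -0.032]], [[0.46, 0.855, 0.5], [0, 0, 0]], [[0.46, 0.855, 0.5], [0, 0, 0]], [[0.46, 0.855, 0.5], [0, 0, 0]], [[0, 0, 0.9], [0, 0, 0]], [[0, 0, 0.9], [0, 0, 0]], [[0, 0, 0.9], [0, 0, 0]], [[0, 0, 0.9], [0, 0, 0]], [[0, 0, 0.9], [0, 0, 0]], [[0, 0, 0.5], [0, 0, 0]]])

```text
time: 5.15
tool_pos: [0.5626, -0.0348, 0.0752]
tool_rot: [-3.14, -0.0, 1.588]
contact_force: [-0.5, -0.2, 0.2]
opening: 0.092
grip_force: 0.0
```

```bash
python3 - <<'E'
from h import *
s=robot.observe();print(s["time"],s["tool_pos"],s["tool_rot"])
im,d=read_camera("wrist");cv2.imwrite("pics/w1.png",im)
E
```

```text
5.15 [ 0.56256422 -0.03479385  0.07516829] [-3.14013763e+00 -2.26514978e-04  1.58835963e+00]
```

View pics/w1.png

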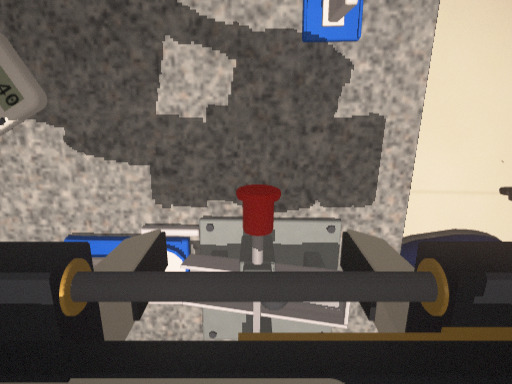

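The red knob sits at (258,208), centred between the fingers.

Request:
send_rows(plan=[[[0, 0, 0.5], [0, 0, 0]], [[0, 0, 0.5], [0, 0, 0]], [[0, 0, 0.5], [0, 0, 0]], [[0, 0, 0], [0, 0, 0]], [[0, 0, 0], [0, 0, 0]], [[0, 0, 0], [0, 0, 0]], [[0, 0, 0], [0, 0, 0]], [[0, 0, 0], [0, 0, 0]], [[0, 0, 0], [0, 0, 0]], [[0, 0, 0], [0, 0, 0]]])

```text
time: 6.45
tool_pos: [0.563, -0.0349, 0.0388]
tool_rot: [3.142, 0.0, 1.589]
contact_force: [-0.4, 0.4, 0.2]
opening: 0.0924
grip_force: 0.0
```

Request:
send_rows(plan=[[[0, 0, 0], [0, 0, 0]], [[0, 0, 0], [0, 0, 0]], [[0, 0, 0], [0, 0, 0]], [[0, 0, 0], [0, 0, 0]], [[0, 0, 0], [0, 0, 0]], [[0, 0, 0], [0, 0, 0]], [[0, 0, 0], [0, 0, 0]], [[0, 0, 0], [0, 0, 0]], [[0, 0, 0], [0, 0, 0]], [[0, 0, 0], [0, 0, 0]]], gripper=-1, force=25)

```text
time: 7.7
tool_pos: [0.563, -0.0349, 0.0388]
tool_rot: [-3.142, 0.0, 1.589]
contact_force: [0.3, -0.1, 0.2]
opening: 0.001
grip_force: 0.0
```

```bash
python3 - <<'E'
from h import *
c=cal("wrist");im,d=read_camera("wrist");cv2.imwrite("pics/w2.png",im)
P=cloud(d,"",c);hsv=cv2.cvtColor(im,cv2.COLOR_BGR2HSV)
m=cv2.inRange(hsv,(0,120,40),(10,255,255))>0;q=P[m&(d>0)&(P[...,2]<.1)];print(len(q),np.median(q,0),np.percentile(q,[3,97],axis=0))
im,d=read_camera("side");P=cloud(d,"side");hsv=cv2.cvtColor(im,cv2.COLOR_BGR2HSV)
m=cv2.inRange(hsv,(0,120,40),(10,255,255))>0;q=P[m&(d>0)];q=q[np.abs(q-[.56,-.03,.06]).max(1)<.06];print(len(q),np.median(q,0),np.percentile(q,[3,97],axis=0))
print(robot.observe())
E
```

```text
1386 [ 0.56293786 -0.0177258   0.06462058] [[ 0.55100623 -0.03585537  0.04712983]
 [ 0.57627484 -0.01604125  0.07096285]]
29 [ 0.55741055 -0.0419799   0.06142989] [[ 0.54989408 -0.04884328  0.04893438]
 [ 0.57082539 -0.01868169  0.06863215]]
{'time': 7.8, 'qpos': array([-1.97627043e-01,  5.75484913e-01,  1.60952131e+00, -1.12003209e-04,
        9.56527581e-01, -2.15337929e-01]), 'qvel': array([ 0.00026733, -0.00123874,  0.0007519 , -0.00117031, -0.00013473,
       -0.00074536]), 'joint_efforts': array([ 1.99223473e-04, -5.00886905e+01, -1.98011327e+01,  5.81541646e-02,
        5.37884433e-02, -3.76387322e-05]), 'tool_pos': array([ 0.56305215, -0.03486222,  0.03881504]), 'tool_rot': array([3.14155472e+00, 1.01993519e-04, 1.58857176e+00]), 'contact_force': array([ 0.19565603, -0.10084506, -1.02883143]), 'torque': array([-0.00600624, -0.10910834,  0.01317611]), 'grip_force': 0.0, 'opening': 0.00046460413459837777}
```

View pics/w2.png

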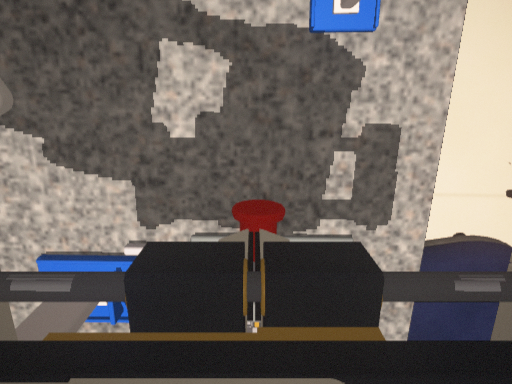

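```bash
python3 - <<'E'
from h import *
K,R,t=cal("wrist");c=(K,R,t);im,d=read_camera("wrist");P=cloud(d,"",c)
def pr(p):
    q=R@np.array(p)+t;q=K@q;return (q[:2]/q[2]).round()
for z in(.039,.058,.08,.1):print(z,pr([.563,-.035,z]),pr([.563,-.025,z]))
for v in range(195,345,8):
    print(v,[ (P[v,u].round(3).tolist(),im[v,u].tolist()) for u in(247,)], P[v,256].round(3),P[v,268].round(3),P[v,200].round(3))
E
```

```text
0.039 [256. 225.] [257. 210.]
0.058 [256. 238.] [257. 221.]
0.08 [257. 256.] [257. 237.]
0.1 [257. 276.] [258. 256.]
195 [([0.556, -0.027, -0.0], [82, 87, 97])] [ 0.563 -0.027  0.   ] [ 0.572 -0.027 -0.   ] [ 0.522 -0.027  0.001]
203 [([0.557, -0.016, 0.052], [21, 23, 109])] [ 0.562 -0.016  0.052] [ 0.569 -0.016  0.052] [ 0.522 -0.034 -0.001]
211 [([0.558, -0.016, 0.066], [23, 24, 112])] [ 0.562 -0.016  0.065] [ 0.569 -0.016  0.066] [ 0.522 -0.04  -0.   ]
219 [([0.558, -0.019, 0.07], [21, 30, 124])] [ 0.562 -0.019  0.07 ] [ 0.569 -0.019  0.07 ] [ 0.521 -0.046 -0.001]
227 [([0.558, -0.026, 0.064], [22, 28, 122])] [ 0.562 -0.025  0.067] [ 0.569 -0.026  0.064] [ 0.521 -0.053  0.   ]
235 [([0.558, -0.024, 0.08], [93, 109, 121])] [ 0.562 -0.025  0.077] [ 0.568 -0.023  0.082] [ 0.522 -0.058  0.004]
243 [([0.558, -0.023, 0.09], [100, 113, 124])] [ 0.562 -0.025  0.087] [0.565 0.002 0.145] [0.546 0.002 0.146]
251 [([0.558, -0.024, 0.098], [100, 113, 124])] [ 0.562 -0.025  0.096] [0.565 0.002 0.15 ] [0.546 0.002 0.151]
259 [([0.559, -0.001, 0.15], [56, 87, 104])] [ 0.562 -0.025  0.104] [0.564 
[... 465 characters left out ...]
3  0.162]
299 [([0.559, -0.007, 0.158], [41, 77, 102])] [ 0.562 -0.01   0.155] [ 0.564 -0.005  0.162] [ 0.548 -0.005  0.162]
307 [([0.559, -0.009, 0.16], [32, 78, 104])] [ 0.562 -0.038  0.119] [ 0.564 -0.007  0.162] [ 0.548 -0.008  0.161]
315 [([0.559, -0.039, 0.122], [65, 79, 90])] [ 0.562 -0.042  0.119] [ 0.564 -0.01   0.161] [ 0.548 -0.01   0.162]
323 [([0.559, -0.043, 0.122], [111, 123, 134])] [ 0.564 -0.086  0.066] [ 0.564 -0.012  0.162] [ 0.548 -0.012  0.162]
331 [([0.558, -0.117, 0.034], [88, 100, 108])] [ 0.562 -0.013  0.163] [ 0.564 -0.013  0.163] [ 0.548 -0.015  0.161]
339 [([0.559, -0.013, 0.166], [32, 77, 104])] [ 0.561 -0.013  0.166] [ 0.564 -0.013  0.166] [ 0.548 -0.013  0.166]
```

```bash
python3 - <<'E'
from h import *
z=np.load("w0.npz");d=z["d"];P=cloud(d,"",(z["K"],z["R"],z["t"]))
q=P[(d>0)];q=q[(q[:,2]>.15)]-[.4995,-.0705,.2513]
f=q[q[:,2]<.08];print(np.percentile(f,[0,1,5,50,95,100],axis=0).round(3))
im,d=read_camera("side");P=cloud(d,"side");K,R,t=cal("side")
g=K@(R@np.array([.563,-.035,.06])+t);u,v=(g[:2]/g[2]).astype(int);print(u,v)
x0,y0=u-40,v-45;cv2.imwrite("pics/s2.png",cv2.resize(im[y0:y0+70,x0:x0+80],None,fx=8,fy=8,interpolation=cv2.INTER_CUBIC))
E
```

```text
[[-0.066 -0.012  0.033]
 [-0.064 -0.009  0.035]
 [-0.061 -0.006  0.038]
 [-0.047  0.01   0.06 ]
 [ 0.059  0.014  0.078]
 [ 0.063  0.014  0.08 ]]
283 209
```

View pics/s2.png

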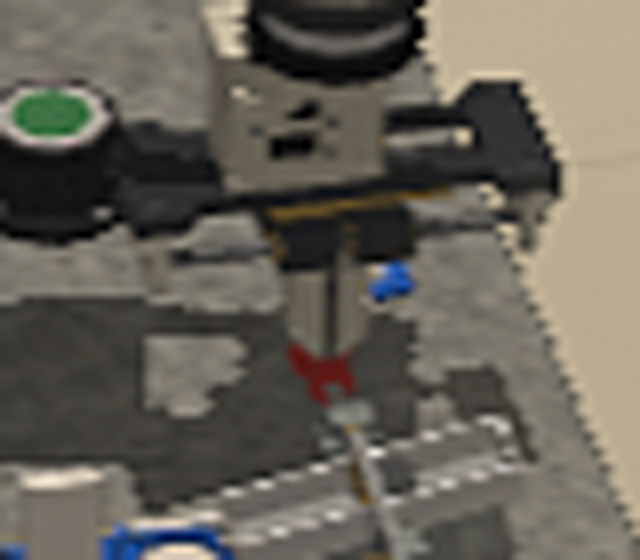

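The side crop shows the closed fingers ending just above the red knob at (325,360). The w0 depth also puts the fingertips about 33 mm above the reported TCP. I'll reopen, go about 33 mm lower and try the grasp again.

Request:
send_rows(plan=[[[0, 0, 0], [0, 0, 0]], [[0, 0, 0], [0, 0, 0]], [[0, 0, 0], [0, 0, 0]], [[0, 0, 0], [0, 0, 0]], [[0, 0, 0], [0, 0, 0]], [[0, 0, 0], [0, 0, 0]], [[0, 0, 0.4], [0, 0, 0]], [[0, 0, 0.4], [0, 0, 0]], [[0, 0, 0.4], [0, 0, 0]], [[0, 0, 0.1], [0, 0, 0]]], gripper=0.2)

```text
time: 9.15
tool_pos: [0.5624, -0.0347, 0.0051]
tool_rot: [-3.14, -0.0, 1.589]
contact_force: [-0.1, -1.0, 0.5]
opening: 0.0551
grip_force: 0.0
```

Request:
send_rows(plan=[[[0, 0, 0], [0, 0, 0]], [[0, 0, 0], [0, 0, 0]], [[0, 0, 0], [0, 0, 0]], [[0, 0, 0], [0, 0, 0]], [[0, 0, 0], [0, 0, 0]], [[0, 0, 0], [0, 0, 0]], [[0, 0, 0], [0, 0, 0]], [[0, 0, 0], [0, 0, 0]], [[0, 0, 0], [0, 0, 0]], [[0, 0, 0], [0, 0, 0]]], gripper=-1, force=25)

```text
time: 10.4
tool_pos: [0.5656, -0.035, 0.0068]
tool_rot: [3.136, 0.001, 1.588]
contact_force: [7.8, 1.6, -3.7]
opening: 0.0202
grip_force: 25.0
```

Request:
send_rows(plan=[[[0, 0.12, 0], [0, 0, 0]], [[0.25, 0, 0], [0, 0, 0]], [[0.25, 0, 0], [0, 0, 0]], [[0.25, 0, 0], [0, 0, 0]], [[0.25, 0, 0], [0, 0, 0]], [[0.2, 0, 0], [0, 0, 0]], [[0.15, 0, 0], [0, 0, 0]], [[0, 0, 0], [0, 0, 0]], [[0, 0, 0], [0, 0, 0]], [[0, 0, 0], [0, 0, 0]]])

```text
time: 11.65
tool_pos: [0.5653, -0.0029, 0.0067]
tool_rot: [-3.141, 0.003, 1.589]
contact_force: [-3.0, -8.7, 5.0]
opening: 0.0205
grip_force: 25.0
```

Request:
send_rows(plan=[[[0, 0, 0], [0, 0, 0]], [[0, 0, 0], [0, 0, 0]], [[0, 0, 0], [0, 0, 0]], [[0, 0, 0], [0, 0, 0]], [[0, 0, 0], [0, 0, 0]], [[0, 0, 0], [0, 0, 0]], [[0, 0, 0], [0, 0, 0]], [[0, 0, 0], [0, 0, 0]], [[0, 0, 0], [0, 0, 0]], [[0, 0, 0], [0, 0, 0]]])

```text
time: 12.9
tool_pos: [0.5653, -0.0029, 0.0067]
tool_rot: [-3.141, 0.003, 1.589]
contact_force: [-4.3, -8.9, 6.3]
opening: 0.0201
grip_force: 25.0
```

```bash
python3 - <<'E'
from h import *
im,d=read_camera("side");cv2.imwrite("pics/s3.png",cv2.resize(im[190:260,230:330],None,fx=7,fy=7,interpolation=cv2.INTER_CUBIC))
print(robot.observe()["contact_force"])
E
```

```text
[-3.15916288 -8.59331463  4.94173791]
```

View pics/s3.png

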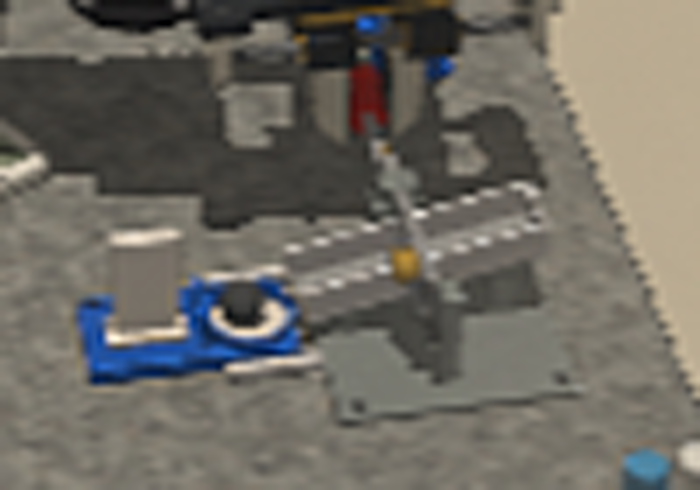

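The dark ball lies in the tray's pocket at (240,300). Next I push the knob home.

Request:
send_rows(plan=[[[-0.25, 0, 0], [0, 0, 0]], [[-0.25, 0, 0], [0, 0, 0]], [[-0.25, 0, 0], [0, 0, 0]], [[-0.25, 0, 0], [0, 0, 0]], [[-0.25, 0, 0], [0, 0, 0]], [[-0.2, 0, 0], [0, 0, 0]], [[0, 0, 0], [0, 0, 0]], [[0, 0, 0], [0, 0, 0]], [[0, 0, 0], [0, 0, 0]], [[0, 0, 0], [0, 0, 0]]])

```text
time: 14.2
tool_pos: [0.5654, -0.0349, 0.0067]
tool_rot: [-3.14, -0.003, 1.589]
contact_force: [-2.6, 8.4, 7.6]
opening: 0.0203
grip_force: 25.0
```

Request:
send_rows(plan=[[[0, 0, 0], [0, 0, 0]], [[0, 0, 0], [0, 0, 0]], [[0, 0, 0], [0, 0, 0]], [[0, 0, 0], [0, 0, 0]], [[0, 0, 0], [0, 0, 0]], [[0, 0, -0.8], [0, 0, 0]], [[0, 0, -0.8], [0, 0, 0]], [[0, 0, -0.8], [0, 0, 0]], [[0, 0, -0.8], [0, 0, 0]], [[0, 0, -0.8], [0, 0, 0]]], gripper=0.2)

```text
time: 15.45
tool_pos: [0.566, -0.0374, 0.107]
tool_rot: [3.142, 0.0, 1.589]
contact_force: [0.1, -0.3, -0.5]
opening: 0.0549
grip_force: 0.0
```

```bash
python3 - <<'E'
from h import *
s=robot.observe();print(s["time"],s["tool_pos"],s["tool_rot"])
c=cal("wrist");im,d=read_camera("wrist");P=cloud(d,"",c);K,R,t=c;o=-R.T@t
hsv=cv2.cvtColor(im,cv2.COLOR_BGR2HSV)
m=cv2.inRange(hsv,(0,120,40),(10,255,255))>0;q=P[m&(d>0)];q=q[np.abs(q-[.563,-.03,.06]).max(1)<.05];print("knob",len(q),np.percentile(q,[2,50,98],axis=0).round(4))
b=cv2.inRange(hsv,(100,150,60),(125,255,255))>0;q=P[b&(d>0)];q=q[np.abs(q[:,:2]-[.45,-.1]).max(1)<.08];print("tray",len(q),np.percentile(q,[1,50,99],axis=0).round(4))
h=(P[...,2]>.066)&(P[...,2]<.08)&(abs(P[...,0]-.431)<.04)&(abs(P[...,1]+.103)<.03);q=P[h];print("handle",len(q),len(q) and (q.mean(0),cv2.minAreaRect(q[:,:2].astype(np.float32))))
E
```

```text
15.45 [ 0.56601563 -0.03735773  0.10697312] [3.14157408e+00 1.11063263e-04 1.58850135e+00]
knob 1215 [[ 0.5515 -0.0447  0.0501]
 [ 0.5637 -0.0269  0.0647]
 [ 0.5759 -0.016   0.0705]]
tray 1702 [[ 0.4006 -0.094   0.005 ]
 [ 0.4437 -0.0824  0.008 ]
 [ 0.503  -0.0756  0.0218]]
handle 0 0
```

Request:
send_rows(plan=[[[0, 0, 0], [0, 0, 0.1]], [[0, 0, 0], [0, 0, 0.1]], [[0, 0, 0], [0, 0, 0.1]], [[0, 0, 0], [0, 0, 0.1]], [[0, 0, 0], [0, 0, 0.1]], [[0, 0, 0], [0, 0, 0.1]], [[0, 0, 0], [0, 0, 0.1]], [[0, 0, 0], [0, 0, 0.1]], [[0, 0, 0], [0, 0, 0.1]], [[0, 0, 0], [0, 0, 0.1]]])

```text
time: 16.75
tool_pos: [0.5659, -0.0373, 0.1057]
tool_rot: [-3.142, 0.0, 0.013]
contact_force: [-0.5, 0.6, -0.2]
opening: 0.0549
grip_force: 0.0
```

Request:
send_rows(plan=[[[-0.9, 0.42, 0], [0, 0, 0]], [[-0.9, 0.42, 0], [0, 0, 0]], [[-0.9, 0.42, 0], [0, 0, 0]], [[-0.9, 0.42, 0], [0, 0, 0]], [[-0.9, 0.42, 0], [0, 0, 0]], [[-0.9, 0.42, 0], [0, 0, 0]], [[0, 0, 0], [0, 0, 0]], [[0, 0, 0], [0, 0, 0]], [[0, 0, 0], [0, 0, 0]], [[0, 0, 0], [0, 0, 0]]])

```text
time: 18.0
tool_pos: [0.4326, -0.1024, 0.1062]
tool_rot: [3.142, -0.0, 0.018]
contact_force: [-0.7, -0.1, 0.5]
opening: 0.055
grip_force: 0.0
```

```bash
python3 - <<'E'
from h import *
s=robot.observe();print(s["time"],s["tool_pos"],s["tool_rot"])
c=cal("wrist");im,d=read_camera("wrist");P=cloud(d,"",c);print(-c[1].T@c[2])
cv2.imwrite("pics/w4.png",im)
h=(P[...,2]>.062)&(P[...,2]<.08)&(abs(P[...,0]-.431)<.04)&(abs(P[...,1]+.103)<.03)&(d>0);q=P[h];print("handle",len(q),len(q) and (q.mean(0),cv2.minAreaRect(q[:,:2].astype(np.float32))))
E
```

```text
18.0 [ 0.43264913 -0.10243943  0.10619336] [ 3.14155108e+00 -5.47496037e-05  1.84902346e-02]
[ 0.50688423 -0.10081597  0.29803497]
handle 630 (array([ 0.43222965, -0.10322584,  0.07127146]), ((0.43084481358528137, -0.10339723527431488), (0.03379737585783005, 0.009588616900146008), 0.9617742896080017))
```

View pics/w4.png

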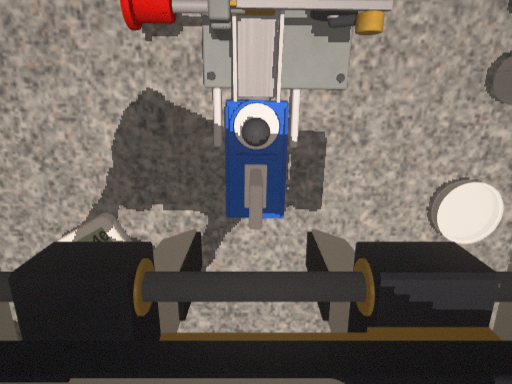

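The handle (256,200) is centred between the fingers and the ball is in the pocket at (256,130). Descending to grasp.

Request:
send_rows(plan=[[[-0.04, 0.04, 0.5], [0, 0, 0]], [[0, 0, 0.5], [0, 0, 0]], [[0, 0, 0.5], [0, 0, 0]], [[0, 0, 0.5], [0, 0, 0]], [[0, 0, 0.5], [0, 0, 0]], [[0, 0, 0.5], [0, 0, 0]], [[0, 0, 0.5], [0, 0, 0]], [[0, 0, 0.5], [0, 0, 0]], [[0, 0, 0.16], [0, 0, 0]], [[0, 0, 0], [0, 0, 0]]])

```text
time: 19.3
tool_pos: [0.4312, -0.1037, 0.0021]
tool_rot: [-3.142, 0.0, 0.018]
contact_force: [0.4, -0.5, 0.6]
opening: 0.0547
grip_force: 0.0
```

Request:
send_rows(plan=[[[0, 0, 0], [0, 0, 0]], [[0, 0, 0], [0, 0, 0]], [[0, 0, 0], [0, 0, 0]], [[0, 0, 0], [0, 0, 0]], [[0, 0, 0], [0, 0, 0]], [[0, 0, 0], [0, 0, 0]], [[0, 0, 0], [0, 0, 0]], [[0, 0, 0], [0, 0, 0]], [[0, 0, 0], [0, 0, 0]], [[0, 0, 0], [0, 0, 0]]], gripper=-1, force=35)

```text
time: 20.55
tool_pos: [0.4313, -0.1038, 0.0023]
tool_rot: [3.141, -0.0, 0.018]
contact_force: [-0.6, -0.1, 1.6]
opening: 0.0099
grip_force: 35.0
```

Request:
send_rows(plan=[[[0, 0, -0.1], [0, 0, 0]], [[0, 0, -0.3], [0, 0, 0]], [[0, 0, -0.5], [0, 0, 0]], [[0, 0, -0.6], [0, 0, 0]], [[0, 0, -0.6], [0, 0, 0]], [[0, 0, -0.6], [0, 0, 0]], [[0, 0, -0.6], [0, 0, 0]], [[0, 0, -0.5], [0, 0, 0]], [[0, 0, -0.25], [0, 0, 0]], [[0, 0, 0], [0, 0, 0]]])

```text
time: 21.8
tool_pos: [0.4314, -0.1038, 0.1039]
tool_rot: [3.141, -0.001, 0.018]
contact_force: [0.5, 0.0, -2.5]
opening: 0.0097
grip_force: 35.0
```

```bash
cat > chk.py <<'E'
from h import *
s=robot.observe();print(s["time"],s["tool_pos"],s["tool_rot"],s["grip_force"])
tp=np.array(s["tool_pos"]);c=cal("wrist");im,d=read_camera("wrist");P=cloud(d,"",c);hsv=cv2.cvtColor(im,cv2.COLOR_BGR2HSV)
near=(d>0)&(np.abs(P[...,0]-tp[0]-.03)<.07)&(np.abs(P[...,1]-tp[1])<.04)&(P[...,2]>.06)
b=(cv2.inRange(hsv,(100,150,60),(125,255,255))>0)&near;q=P[b];q=q[q[:,2]<np.median(q[:,2])+.006]
A=np.c_[q[:,:2],np.ones(len(q))];f=np.linalg.lstsq(A,q[:,2],rcond=None)[0];print("plate",len(q),"slopes",f[:2].round(3),"z",np.median(q[:,2]),cv2.minAreaRect(q[:,:2].astype(np.float32)))
k=near&(im.max(-1)<75)&(np.hypot(P[...,0]-tp[0]-.053,P[...,1]-tp[1])<.025);q=P[k];print("ball",len(q),len(q) and (np.median(q,0)-tp,q[:,2].max()-tp[2]))
im,d=read_camera("side");P=cloud(d,"side");K,R,t=cal("side");hsv=cv2.cvtColor(im,cv2.COLOR_BGR2HSV)
g=(cv2.inRange(hsv,(45,80,40),(85,255,255))>0)&(d>0)&(np.hypot(P[...,0]-.473,P[...,1]-.2)<.04);q=P[g];print("window side",len(q),len(q) and q.mean(0))
E
python3 chk.py
```

```text
21.8 [ 0.4313904  -0.10376495  0.10390614] [ 3.14122317e+00 -6.97079708e-04  1.77699586e-02] 34.97206270694733
plate 6364 slopes [ 0.033 -0.   ] z 0.11004025834695151 ((0.46495071053504944, -0.10271304100751877), (0.08091592788696289, 0.05384639650583267), 0.762854814529419)
ball 4252 (array([ 0.03427162, -0.00435576,  0.11683508]), np.float64(0.12503035721722983))
window side 0 0
```

Request:
send_rows(plan=[[[0, -0.3, 0], [0, 0, 0]], [[0, -0.6, 0], [0, 0, 0]], [[-0.05, -0.8, 0], [0, 0, 0]], [[-0.05, -0.9, 0], [0, 0, 0]], [[-0.05, -0.9, 0], [0, 0, 0]], [[-0.05, -0.9, 0], [0, 0, 0]], [[-0.04, -0.8, 0], [0, 0, 0]], [[0, -0.6, 0], [0, 0, 0]], [[0, -0.3, 0], [0, 0, 0]], [[0, 0, 0], [0, 0, 0]]])

```text
time: 23.15
tool_pos: [0.4225, 0.049, 0.1035]
tool_rot: [3.141, 0.0, 0.019]
contact_force: [-0.4, -0.4, -2.8]
opening: 0.0098
grip_force: 35.0
```

```bash
python3 chk.py; python3 - <<'E'
from h import *
c=cal("wrist");K,R,t=c;im,d=read_camera("wrist");P=cloud(d,"",c);hsv=cv2.cvtColor(im,cv2.COLOR_BGR2HSV);o=-R.T@t
g=cv2.inRange(hsv,(45,80,40),(85,255,255));N,L,S,C=cv2.connectedComponentsWithStats(g)
for i in range(1,N):
    if S[i,4]>60:
        r=R.T@np.linalg.inv(K)@np.array([*C[i],1]);print(S[i],C[i],"ray",(o+r*(.05-o[2])/r[2]),np.median(P[(L==i)&(d>0)],0))
E
```

```text
23.15 [0.42250543 0.0489995  0.10350019] [3.14138590e+00 5.42878561e-05 1.87809810e-02] 34.9723756313324
plate 6427 slopes [0.031 0.   ] z 0.10961576872507552 ((0.4559851288795471, 0.0499623641371727), (0.08109020441770554, 0.05377228930592537), 1.121152400970459)
ball 5008 (array([ 0.03451057, -0.00329616,  0.11548209]), np.float64(0.12518723378529692))
window side 0 0
[  22   99   57   57 2536] [ 49.94321767 127.06466877] ray [0.47337992 0.19922779 0.05      ] [0.47347512 0.19844514 0.05125325]
```

Request:
send_rows(plan=[[[0, -0.2, 0], [0, 0, 0]], [[0, -0.6, 0], [0, 0, 0]], [[0, -0.9, 0], [0, 0, 0]], [[0, -0.95, 0], [0, 0, 0]], [[0, -0.95, 0], [0, 0, 0]], [[0, -0.9, 0], [0, 0, 0]], [[0, -0.7, 0], [0, 0, 0]], [[0, -0.5, 0], [0, 0, 0]], [[0, -0.25, 0], [0, 0, 0]], [[0, 0, 0], [0, 0, 0]]])

```text
time: 24.55
tool_pos: [0.4198, 0.1976, 0.1035]
tool_rot: [3.141, 0.0, 0.018]
contact_force: [-1.0, 0.4, -1.7]
opening: 0.01
grip_force: 35.0
```

Request:
send_rows(plan=[[[0, 0, 0], [0, 0, 0]], [[0, 0, 0], [0, 0, 0]], [[0, 0, 0], [0, 0, 0]], [[0, 0, 0], [0, 0, 0]], [[0, 0, 0], [0, 0, 0]], [[0, 0, 0], [0, 0, 0]], [[0, 0, 0], [0, 0, 0]], [[0, 0, 0], [0, 0, 0]], [[0, 0, 0], [0, 0, 0]], [[0, 0, 0], [0, 0, 0]]])

```text
time: 25.8
tool_pos: [0.4199, 0.1974, 0.1035]
tool_rot: [3.142, 0.0, 0.018]
contact_force: [0.1, 0.2, -1.8]
opening: 0.0099
grip_force: 35.0
```

```bash
python3 chk.py; python3 - <<'E'
from h import *
im,d=read_camera("wrist");cv2.imwrite("pics/w9.png",im)
E
```

```text
25.8 [0.41988166 0.19738783 0.10352286] [3.14151057e+00 8.33828500e-06 1.77988388e-02] 34.972171783447266
plate 6507 slopes [ 0.03 -0.  ] z 0.10959940093524347 ((0.4533845782279968, 0.19833941757678986), (0.08105115592479706, 0.05381317064166069), 0.8943204283714294)
ball 5646 (array([ 0.03461497, -0.00180975,  0.1142129 ]), np.float64(0.12483210769351583))
window side 44 [0.47318827 0.19979689 0.05095994]
```

View pics/w9.png

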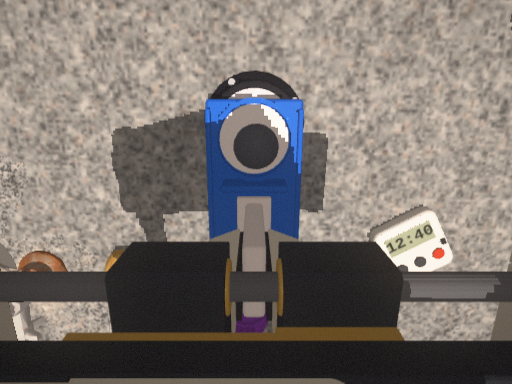

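The ball sits in the pocket at (256,147) and the tray is level over the reader, so I'm handing in.

```bash
python3 -c "
from cell import robot
print(robot.hand_in())"
```

```text
the job is handed in; nothing more can be done
None
```

I handed the job in at about 26 s with the ball in the tray's pocket, the knob pushed home, and the tray held still and level about 5 cm above the reader window, pocket centred to within about 2 mm by my measurements; no verdict came back.

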